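# Ready the slide warmer: trip test, then cover

### The arm

A 6-joint arm with a two-finger parallel gripper is mounted at the origin on the work surface. World frame = base frame: x ahead of the robot, y to its left, z up, the work surface at z = 0. Lengths are in m, angles in rad, forces in N, time in s.
With the tool pointing down it reaches from about 0.3 to 0.775 m from the base axis. Payload 14.6 kg.
Tool frame: the origin (TCP) lies at the very end of the fingers, on their centre line; the grasp point (between the pads) lies 19 mm behind it; z points along the fingers, y is the line along which they close (so a half turn about z gives the same grasp; the last joint's range is limited). The gripper opens to 94 mm and grips with 3 to 60 N. Pads are 16 mm wide; open, the fingers measure 119 mm over their backs; the gripper's body (75 mm by 177 mm) begins 78 mm behind the grasp point.
Start: joints at [1.18, 0.3, 1.521, -0, 1.321, -0.067], TCP at [0.175, 0.521, 0.205] pointing down, gripper open.
Joint ranges: [-3.03, 3.03], [-0.79, 2.21], [0.23, 2.52], [-1.04, 4.18], [0, 3.07], [-2.55, 2.55]. Speed limits (rad/s): [2.22, 2.22, 2.57, 3.14, 3.14, 3.14].

### API

Orientations are given as [roll, pitch, yaw] about the fixed x, y, z axes, in that order (R = Rz(yaw) Ry(pitch) Rx(roll)).
In Python, from station import ctrl gives the robot as it stands.
- The arm moves only by the shell command python3 -m pendant 'ROWS' [OPENING] [FORCE]. ROWS is JSON, a list of rows, each a list of 2 entries, a list of its own where there are three numbers: the shift along the world's x, y, z in cm, then the turn about the world's z in rad. A call has 1 to 20 rows; each row shifts and turns the commanded pose from where the row before left it; what a row does not reach is not made up. A row lasts 1/12 s, in which the tool goes at most 41.7 mm and 7.16 degrees, less where a joint would pass 70% of its speed; a pose out of reach is approached as far as the arm can. A call is refused whole if a number of a shift passes 4.17 or a number of a turn 0.125, either way. A call with a gripper value outside its range is refused whole. OPENING is the opening, from 0 (shut) to 1 (fully open), set as the call begins (- or left out, the last holds). The fingers move at their own pace and stop on an object; FORCE is the grip in N (left out, the last holds). Time passes only in rows, so rows that do not move let the fingers close. It gives the time, the measured TCP pose, the force, the opening and the grip force at its end, in the units of the state.
- ctrl.get_obs(): the state, without advancing time (a new reading comes with each control period).
- ctrl.camera(name): name is "side" or "top"; returns a dict with "color" (384x512x3 uint8, red, green, blue), "intrinsics" (3x3 intrinsics, pixels), "camera_from_world" (4x4, takes a point from world to camera coordinates). Camera axes: x right, y down, z forward; pixel columns grow to the right and rows downward; lengths in m; the calibration is good to about 2 mm. A picture is of the moment at which its call begins. There is no depth.
- ctrl.hand_in(): hands the job in; it is judged then, once.
The state is a dict: "time_s": time; "qpos": joint angles; "joint_vel": joint speeds; "tau": joint torques, N m; "ee_pos": TCP position; "eef_rot": TCP orientation; "force": force on the tool from outside, world axes, zero at the start; "moment": the same for the moment, N m; "grip_width": finger opening in m; "grip_force": force on a finger pad.
Only numpy, scipy, OpenCV 4.12 (cv2) and the standard library are available. Lean on these libraries where they do the work, as an engineer would, in place of code of your own. Each camera call takes 0.05 s, during which the arm holds its last target. There are 200 camera calls.

### The job

Get the slide warmer ready for loading: first check the grey safety-trip box beside it by pressing its round test button until the trip lever drops towards the robot, then lift that lever all the way back up. Next give the warmer's closed cover a short upward tug by its front pull tab, before touching the release slide; if it is caught, push the release slide fully back (away from the tab end) to free it. Raise the cover by its tab and finish still holding it steady by the tab about half open (about 45 degrees), without letting go, leaving the tip box, flask and slide rack where they stand.

Things in the scene. Friction and masses are not known exactly. Their poses are not given: they have to be found in the camera images.
- warmer: slide warmer: fixed white case 260 (x) x 300 (y) x 85 mm; origin at the centre of its underside, +x to its back (hinge side), -x to its front, +y left, z up. Its grey cover (230 x 220 x 14 mm) covers the left part of the top (y -70 to +150 mm) at 87 to 101 mm height; the right strip (y -150 to -70 mm) is flat, 85 mm high, and carries the release slide, and farther back a fixed round dummy dial that does nothing
- cover_angle (a joint): opening angle of the cover in rad: 0 shut, grows as the front edge rises, stop at 1.4. It weighs about 0.35 kg and falls shut when let go. It may or may not be caught at the start by a hidden springy catch, which does not show from outside: caught, the cover rises only about 1 mm freely, then about 1 mm per N of extra pull to a stop at about 8 mm (0.03 rad), all at the tab; free, it lifts with about 2 N at the tab. Once released the catch stays off
- cover_hinge (a point): point on the case at the cover's hinge line, mid-way along it, at mid-thickness height of the shut cover, 94 mm above the bench (the axis, parallel to the warmer's y, lies 7 mm below this point); axes as the warmer's
- cover: the hinged cover with its pull tab; origin on the hinge axis, midway along it, at the level of the cover's underside; turns with the cover, -x from the hinge to the tab
- tab_mid (a point): grasp point in the black pull tab, which is 26 mm wide (y), 14 mm thick (z) and stands out 40 mm from the middle of the cover's front edge over the bench (nothing under it is taller than 30 mm); the point is 25 mm in front of the cover's edge, 255 mm from the hinge line; 94 mm above the bench when shut; axes turn with the cover. Best pinched across its 26 mm width (along y); when the cover rises it may turn between the fingers
- release (a joint): travel of the release slide in m: 0 at the front (start), 0.024 fully back (towards the warmer's +x). Rubs with about 2 N, stays where left. It frees the catch beyond about 0.017
- release_mid (a point): centre of the release slide's upright black grip, 20 (x) x 24 (y) x 26 mm high, on the warmer's right strip; its foot is 13 mm below this point, just on the strip; moves with it; axes as the warmer's
- trip_box: fixed grey safety-trip box 110 (x) x 90 (y) x 75 mm, beside the warmer to the left or right; origin at the centre of its underside, -x its front, +x its back, z up. The lever is in the front part of its top, the test button in the back part, on the same centre line
- lever_angle (a joint): angle of the trip lever in rad: 0 up, where it rests leaning back 0.25 rad past the vertical, 0.25 vertical, 0.95 dropped towards the box's front (-x). Weighted: it falls by itself to whichever end it leans to; raising it takes about 1 N
- trip_lever: the trip lever, standing about 58 mm out of the box's top: steel shank 10 mm thick, 16 mm wide (y), with a black grip at its end; origin on its hinge axis; its axes are the box's while it is up (though it leans back)
- lever_grip (a point): centre of the lever's grip, 13 x 18 (y) x 16 mm, 50 mm from the lever's hinge axis; moves with the lever
- lever_hinge (a point): the lever's hinge point, inside the trip box 10 mm under its top face, 65 mm above the bench, 25 mm in front of the box's centre; axis parallel to the box's y; axes as the box's
- test_button (a joint): travel of the test button in m: 0 out, 0.006 fully in; springs back; takes about 4 N and drops the lever at about 0.004; hold it in until the lever has fallen
- button_top (a point): centre of the top of the grey round test button, 22 mm across, 12 mm above the box's top (87 mm above the bench), 57 mm behind the lever's hinge; pressed straight down
- tip_box_mid (a point): loose box of pipette tips with red deck, 122 x 87 x 74 mm; centre, 31 mm above its underside; leave alone
- flask_mid (a point): loose glass bottle 68 mm across, 110 mm high; centre, 55 mm up; leave alone
- slide_rack_mid (a point): loose flat red slide rack 85 x 160 x 26 mm; centre, 13 mm up; leave alone

How it is judged:
On the way, in this order (a step that is already met when the one before it is completed fails the run):
1. the test button has been pressed and the trip lever has dropped, the fingers not touching the lever (value of joint lever_angle above 0.7 rad and value of joint test_button above 0.002 m and contact force between the fingers and trip_lever below 0.1 N), for 0.05 s.
2. the trip lever is lifted back up (value of joint lever_angle below 0.08 rad and value of joint test_button below 0.002 m), for 0.2 s.
3. the cover is tugged up by its tab (3 mm or more) while the release slide is still at the front (value of joint cover_angle above 0.012 rad and value of joint release below 0.004 m and contact force between the fingers and cover_c3 above 0.5 N), for 0.1 s.
4. the cover is raised by its tab beyond 30 degrees (value of joint cover_angle above 0.53 rad and contact force between the fingers and cover_c3 above 0.3 N), for 0.2 s.
At the end, for the whole second after the job is handed in: the cover is held still by the fingers on its pull tab, open between 0.6 and 1.0 rad (34 to 57 degrees), its speed under 0.05 rad/s, nothing else holding it up; the trip lever up (within 0.08 rad of its rest); the tip box, flask and slide rack moved less than 20 mm (value of joint cover_angle between 0.6 and 1 rad and velocity of joint cover_angle between -0.05 and 0.05 rad/s and contact force between the fingers and cover_c3 above 0.3 N and value of joint lever_angle below 0.08 rad and distance of each of tip_box_mid, flask_mid, slide_rack_mid from where it was at the start of the episode below 0.02 m); the arm keeps its last pose, push and grip.
It fails at once if the tip box, flask or slide rack is disturbed (moved more than 20 mm) (distance of any of tip_box_mid, flask_mid, slide_rack_mid from where it was at the start of the episode above 0.02 m).
It also fails if it takes over 58 s, if anything falls off the work surface, if the arm or the gripper's body presses on something with over 40 N, if the wrist force passes 120 N, or if a joint passes its speed limit or range.

## Working session

There is one attempt and no reset: what is moved stays moved. The work goes in short steps, Python scripts to look and compute and a shell command to move; the robot and the scene stay as the last step left them, time stands still between calls to the robot, and variables do not carry over. Pictures are saved under pics/ and viewed, at most 10 in all, crops included, and the job is handed in when it is done.

```bash
ls; mkdir -p pics; cat > h.py <<'E'
import numpy as np, cv2
from station import ctrl
def cam(n,path=None):
    c=ctrl.camera(n); im=np.ascontiguousarray(c["color"][:,:,::-1])
    if path: cv2.imwrite(path,im)
    return im,np.array(c["intrinsics"]),np.array(c["camera_from_world"])
def plane(uv,z,K,T):
    R,t=T[:3,:3],T[:3,3]; o=-R.T@t
    d=R.T@np.linalg.inv(K)@np.array([uv[0],uv[1],1.]); return o+d*(z-o[2])/d[2]
def proj(p,K,T):
    q=K@(T[:3,:3]@np.array(p)+T[:3,3]); return q[:2]/q[2]
def tri(obs):
    A=[];b=[]
    for uv,K,T in obs:
        R,t=T[:3,:3],T[:3,3]; o=-R.T@t; d=R.T@np.linalg.inv(K)@np.array([uv[0],uv[1],1.]); d/=np.linalg.norm(d)
        P=np.eye(3)-np.outer(d,d); A.append(P); b.append(P@o)
    return np.linalg.lstsq(np.vstack(A),np.hstack(b),rcond=None)[0]
E
python3 - <<'E'
from h import *
a,K,T=cam("top","pics/t0.png"); b,K2,T2=cam("side","pics/s0.png")
for T in(T,T2): print((-T[:3,:3].T@T[:3,3]).round(3),T[2,:3].round(2))
print(K,K2)
o=ctrl.get_obs();print(o["time_s"],o["ee_pos"],o["eef_rot"],o["force"])
E
```

```text
pics
[0.446 0.04  1.328] [ 0.06 -0.02 -1.  ]
[ 0.084 -0.694  0.873] [ 0.39  0.62 -0.68]
[[401.93788427   0.         252.84275536]
 [  0.         401.93788427 186.30752565]
 [  0.           0.           1.        ]] [[463.16502111   0.         254.62471041]
 [  0.         463.16502111 190.50880695]
 [  0.           0.           1.        ]]
0.1 [0.17491769 0.52119977 0.20496037] [-3.14060277e+00 -3.42762759e-05  2.81779511e+00] [ 0.96185825  0.41039473 -0.40774161]
```

View pics/t0.png

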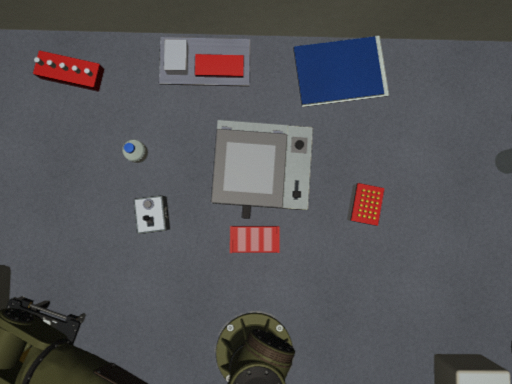

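View pics/s0.png

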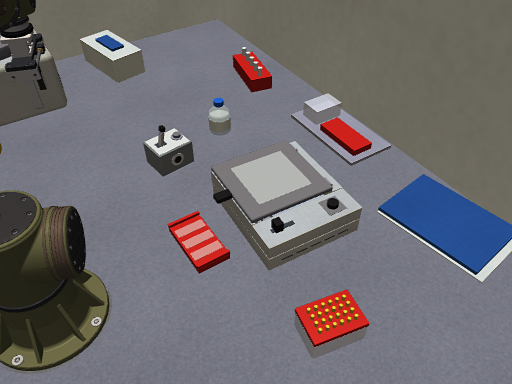

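The top view shows the trip box at (150,215) with its button at (148,203), the tab at (247,211) and the release grip at (297,193). The side view shows the lever at (161,135), the button at (177,136), the tab at (223,196) and the release at (278,224). I'll zoom in on these.

```bash
python3 - <<'E'
import cv2,numpy as np
t=cv2.imread("pics/t0.png");s=cv2.imread("pics/s0.png")
c=lambda im,x,y:cv2.resize(im[y:y+50,x:x+66],(396,300),interpolation=cv2.INTER_CUBIC)
cv2.imwrite("pics/z0.png",np.vstack([np.hstack([c(t,125,185),c(t,235,175)]),np.hstack([c(s,138,120),c(s,212,185)])]))
E
```

```text
(no output)
```

View pics/z0.png

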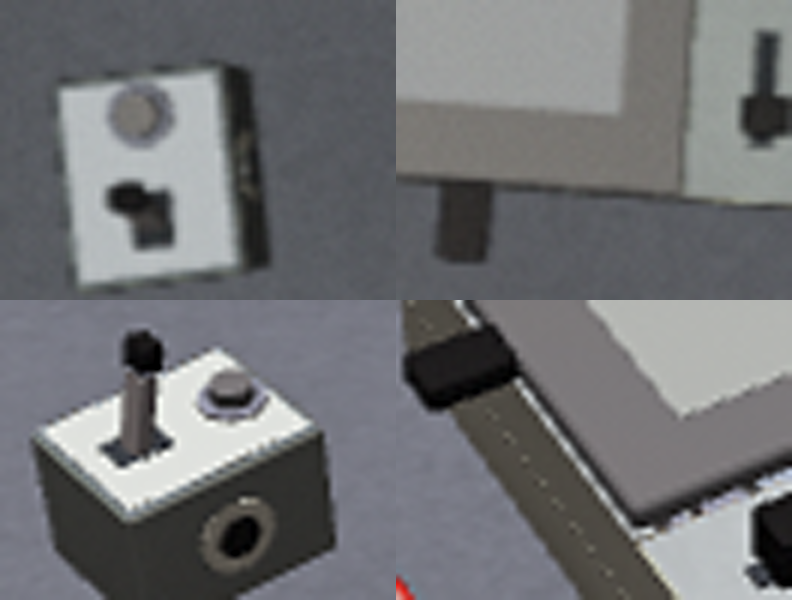

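```bash
python3 - <<'E'
from h import *
t,K,T=cam("top");s,L,S=cam("side")
def p(n,a,b): x=tri([(a,K,T),(b,L,S)]); print(n,x.round(4),"resid",(proj(x,K,T)-a).round(1),(proj(x,L,S)-b).round(1)); return x
p("button",(148,204.2),(176.8,133.5));p("grip",(146.3,217.8),(161.8,128.7));p("tab(15..)",(246.2,213.0),(222.3,196.3))
p("rel",(296.7,194.2),(278,224))
c=[plane((125+x/6,185+y/6),.075,K,T) for x,y in((60,88),(222,68),(243,268),(80,287))]
print(np.round(c,3)); c=np.array(c)
ctr=c.mean(0);f=(c[0]+c[1]-c[2]-c[3]);print("box ctr",ctr,"yaw",np.arctan2(f[1],f[0]),[np.linalg.norm(c[i]-c[i-1]) for i in range(4)])
g=cv2.cvtColor(t,cv2.COLOR_BGR2HSV)
e1=plane((245.75,218.6),.101,K,T);e0=plane((246.7,205.5),.101,K,T);print("tab tip",e1,"edge",e0)
# warmer right-strip/case corners, from top picture
w=np.array([plane(u,z,K,T) for u,z in(((218,121),.085),((312.5,127),.085),((308.5,209.5),.085),((212.5,203),.101))]);print(w.round(3))
d=w[1]-w[2];print("warmer yaw",np.arctan2(d[1],d[0]),np.linalg.norm(d), "len back",np.linalg.norm(w[0]-w[1]))
print("rack etc flask",plane((134,150),.055,K,T))
E
```

```text
button [0.4678 0.3314 0.09  ] resid [ 0.4 -0.7] [-0.9  0. ]
grip [0.4261 0.3272 0.1253] resid [ 0.2 -0.5] [-0.6  0. ]
tab(15..) [0.4458 0.0303 0.0974] resid [ 0.5 -0.9] [-1.3  0.1]
rel [ 0.5045 -0.1227  0.1047] resid [ 0.4 -0.6] [-1.   0.1]
[[0.479 0.376 0.075]
 [0.491 0.294 0.075]
 [0.388 0.28  0.075]
 [0.377 0.363 0.075]]
box ctr [0.4338739  0.32814754 0.075     ] yaw 0.13251629882617358 [np.float64(0.10286778735193962), np.float64(0.08368185014496565), np.float64(0.10365271620935868), np.float64(0.08371276819331964)]
tab tip [0.4260321  0.03284277 0.101     ] edge [0.46587867 0.03056389 0.101     ]
[[ 0.729  0.124  0.085]
 [ 0.715 -0.172  0.085]
 [ 0.457 -0.161  0.085]
 [ 0.472  0.135  0.101]]
warmer yaw -0.043230569728409836 0.2589977082416632 len back 0.29676398709207524
rack etc flask [0.63713233 0.39013173 0.055     ]
```

The box measures 103 x 84 mm against 110 x 90, and the button height agrees, so I'll set out for a point above the button with the fingers shut.

```bash
python3 -m pendant '[[[2.43,-1.57,0],0.022],[[2.43,-1.57,0],0.022],[[2.43,-1.57,0],0.022],[[2.43,-1.57,0],0.022],[[2.43,-1.57,0],0.022],[[2.43,-1.57,0],0.022],[[2.43,-1.57,0],0.022],[[2.43,-1.57,0],0.022],[[2.43,-1.57,0],0.022],[[2.43,-1.57,0],0.022],[[2.43,-1.57,0],0.022],[[2.43,-1.57,0],0.022],[[0,0,-4],0.01],[[0,0,-4],0],[[0,0,0],0],[[0,0,0],0]]' 0 20
python3 - <<'E'
from h import *
t,K,T=cam("top");s,L,S=cam("side");o=ctrl.get_obs();print(o["ee_pos"],o["eef_rot"],o["grip_width"],o["qpos"])
print(proj(o["ee_pos"],K,T),proj(o["ee_pos"],L,S))
c=lambda im,x,y:cv2.resize(im[y:y+75,x:x+66],(396,450),interpolation=cv2.INTER_CUBIC)
cv2.imwrite("pics/z1.png",np.hstack([c(t,120,170),c(s,138,90)]))
E
```

```text
time_s: 1.53
ee_pos: [0.466, 0.3327, 0.1248]
eef_rot: [-3.14, -0.003, 3.092]
force: [0.0, 0.6, 0.3]
grip_width: 0.0007
grip_force: 0.0
[0.46725335 0.33375746 0.12788704] [3.14006983e+00 2.17919565e-03 3.09220593e+00] 0.00040559016522351087 [ 5.56468827e-01  4.24349700e-01  1.53969307e+00  1.17121840e-05
  1.17489135e+00 -9.64946942e-01]
[144.53094991 203.37856372] [173.76226022 122.11736298]
```

View pics/z1.png

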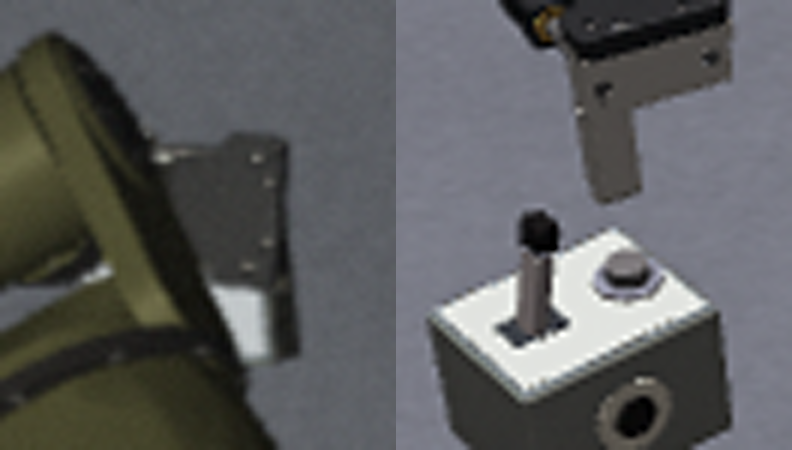

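The side view shows the fingertip straight above the button, with the tip at pixel (175,123) and the button at (177,132). I'll press down.

```bash
python3 -m pendant '[[[0,0,-1.8],0],[[0,0,-1.5],0],[[0,0,-0.6],0],[[0,0,-0.5],0],[[0,0,-0.2],0],[[0,0,0],0],[[0,0,0],0],[[0,0,0],0],[[0,0,0],0],[[0,0,0],0],[[0,0,0],0],[[0,0,0],0]]'
python3 - <<'E'
from h import *
s,L,S=cam("side")
c=lambda im,x,y:cv2.resize(im[y:y+75,x:x+66],(396,450),interpolation=cv2.INTER_CUBIC)
cv2.imwrite("pics/z2.png",c(s,138,90))
E
```

```text
time_s: 2.63
ee_pos: [0.4671, 0.3336, 0.0812]
eef_rot: [3.14, 0.002, 3.092]
force: [-2.9, -0.3, 7.2]
grip_width: 0.0006
grip_force: 3.8
```

View pics/z2.png

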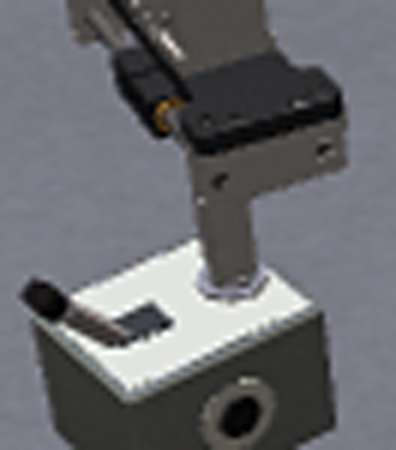

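The button is in and the lever has dropped, with its grip at pixel (145,140). Next I go round in front of it and push it up.

```bash
python3 -m pendant '[[[0,0,3],0],[[0,0,3],0],[[-3.2,-0.4,0],0],[[-3.2,-0.4,0],0],[[-3.2,-0.4,0],0],[[-3.3,-0.4,0],0],[[0,0,-2.7],0],[[0,0,-2.7],0],[[0,0,0],0],[[0.9,0.1,0],0],[[0.9,0.1,0],0],[[0.9,0.1,0],0],[[0.9,0.1,0],0],[[0.9,0.1,0],0],[[0.9,0.1,0],0],[[0.9,0.1,0],0],[[0.5,0,0],0],[[0,0,0],0],[[0,0,0],0]]'
```

```text
time_s: 4.27
ee_pos: [0.4039, 0.3241, 0.0853]
eef_rot: [-3.14, -0.005, 3.092]
force: [-18.6, 0.2, 9.8]
grip_width: 0.0004
grip_force: 9.8
```

```bash
python3 - <<'E'
from h import *
s,L,S=cam("side");print(ctrl.get_obs()["force"])
c=lambda im,x,y:cv2.resize(im[y:y+75,x:x+66],(396,450),interpolation=cv2.INTER_CUBIC)
cv2.imwrite("pics/z3.png",c(s,138,90))
E
```

```text
[-18.03062084  -0.11574446   8.85339542]
```

View pics/z3.png

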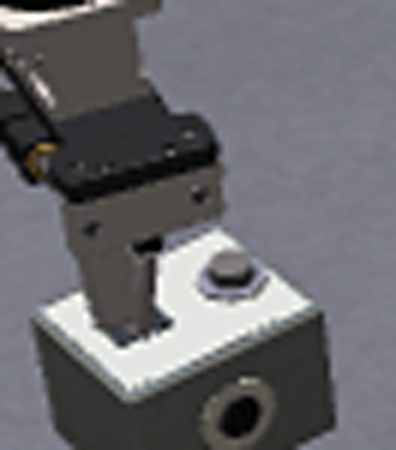

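The lever is up against its stop, with the finger still pressing on it. I'll back off and go above the tab.

```bash
python3 -m pendant '[[[-1,0,0],0],[[-2,0,0],0],[[-2,0,0],0],[[0,0,3.5],0],[[0,0,3.5],0]]' && python3 -m pendant '[[[1.06,-3.66,0],0],[[1.06,-3.66,0],0],[[1.06,-3.66,0],0],[[1.06,-3.66,0],0],[[1.06,-3.66,0],0],[[1.06,-3.66,0],0],[[1.06,-3.66,0],0],[[1.06,-3.66,0],0],[[0,0,-2],0],[[0,0,0],0],[[0,0,0],0]]' 0.65 30
python3 - <<'E'
from h import *
t,K,T=cam("top");s,L,S=cam("side");o=ctrl.get_obs();print(o["ee_pos"],o["eef_rot"],o["grip_width"])
print(proj([.441,.031,.094],K,T),proj([.441,.031,.094],L,S))
c=lambda im,x,y:cv2.resize(im[y:y+75,x:x+66],(396,450),interpolation=cv2.INTER_CUBIC)
cv2.imwrite("pics/z4.png",np.hstack([c(s,138,100),c(s,190,145)]))
E
```

```text
time_s: 4.73
ee_pos: [0.3542, 0.3235, 0.1553]
eef_rot: [-3.139, -0.003, 3.093]
force: [0.3, 0.9, 0.3]
grip_width: 0.0002
grip_force: 0.0
time_s: 5.65
ee_pos: [0.44, 0.0312, 0.1351]
eef_rot: [-3.142, -0.002, 3.091]
force: [-0.6, 0.4, 0.7]
grip_width: 0.0611
grip_force: 0.0
[0.44047975 0.03199912 0.13608147] [-3.14159261e+00  4.01031963e-04  3.09310096e+00] 0.060929173816838086
[246.41509473 213.66850375] [219.23105625 197.99961172]
```

View pics/z4.png

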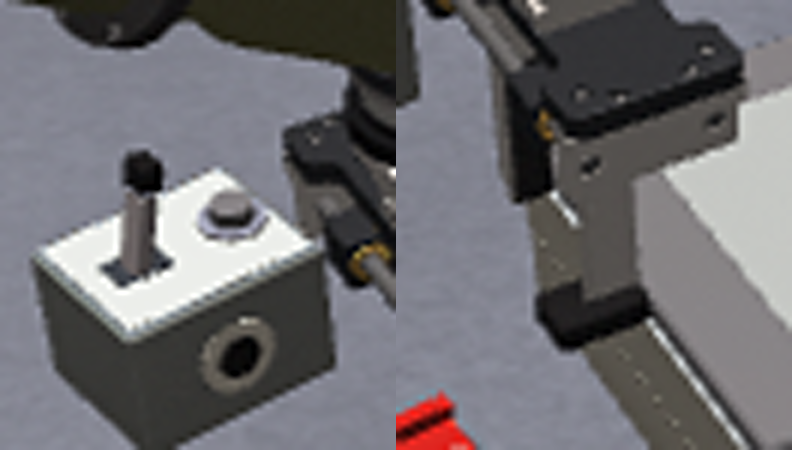

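The lever is up, and the fingers straddle the tab at about pixel (222,197). I'll go down, grip, then tug about 6 mm.

```bash
python3 -m pendant '[[[0,0,-3],0],[[0,0,-3],0],[[0,0,0],0]]' && python3 -m pendant '[[[0,0,0],0],[[0,0,0],0],[[0,0,0],0],[[0,0,0],0],[[0,0,0],0],[[0,0,0],0]]' 0 30 && python3 -m pendant '[[[0,0,0.2],0],[[0,0,0.2],0],[[0,0,0.2],0],[[0,0,0],0],[[0,0,0],0],[[0,0,0],0]]'
```

```text
time_s: 6.0
ee_pos: [0.4382, 0.0322, 0.0722]
eef_rot: [-3.141, -0.006, 3.094]
force: [-0.1, 0.5, -0.6]
grip_width: 0.0609
grip_force: 0.0
time_s: 6.5
ee_pos: [0.441, 0.0337, 0.0764]
eef_rot: [3.136, 0.002, 3.09]
force: [2.7, 34.0, 3.2]
grip_width: 0.0255
grip_force: 30.0
time_s: 7.0
ee_pos: [0.4412, 0.0338, 0.0821]
eef_rot: [3.137, 0.002, 3.091]
force: [5.2, 26.8, -3.5]
grip_width: 0.0259
grip_force: 30.0
```

The side force is high, so the grip is off centre. I'll relieve it in y, then tug a little further to tell caught from free.

```bash
python3 -m pendant '[[[0,0.1,0],0],[[0,0.1,0],0],[[0,0,0],0],[[0,0,0],0]]' && python3 -m pendant '[[[0,0,0.2],0],[[0,0,0.2],0],[[0,0,0],0],[[0,0,0],0],[[0,0,0],0]]'
```

```text
time_s: 7.33
ee_pos: [0.4411, 0.0341, 0.0821]
eef_rot: [3.14, 0.002, 3.092]
force: [4.4, 8.5, -2.3]
grip_width: 0.0255
grip_force: 30.0
time_s: 7.75
ee_pos: [0.4413, 0.0341, 0.0861]
eef_rot: [3.14, 0.002, 3.091]
force: [6.1, 9.4, -2.8]
grip_width: 0.0254
grip_force: 30.0
```

The lift force stayed at about 3 N past 8 mm of rise, so the cover is free and the release slide doesn't need touching. I'll raise along the arc, with a check partway.

```bash
python3 -m pendant '[[[0.1,0,0.8],0],[[0.1,0,0.8],0],[[0.24,0,1.5],0],[[0.33,-0.02,1.5],0],[[0.42,-0.02,1.4],0],[[0,0,0],0],[[0,0,0],0]]'
```

```text
time_s: 8.33
ee_pos: [0.4523, 0.0335, 0.1463]
eef_rot: [3.14, 0.001, 3.092]
force: [-1.2, 6.3, -1.1]
grip_width: 0.0259
grip_force: 30.0
```

```bash
python3 -m pendant '[[[0.5,-0.02,1.44],0],[[0.6,-0.02,1.41],0],[[0.67,-0.03,1.38],0],[[0.76,-0.03,1.33],0],[[0.83,-0.04,1.28],0],[[0.92,-0.04,1.24],0],[[0.6,-0.03,0.7],0],[[0.4,-0.02,0.5],0],[[0.5,-0.02,0.5],0],[[0.5,-0.02,0.5],0],[[0,0,0],0],[[0,0,0],0],[[0,0,0],0],[[0,0,0],0],[[0,0,0],0],[[0,0,0],0],[[0,0,0],0],[[0,0,0],0]]'
python3 - <<'E'
from h import *
s,L,S=cam("side","pics/s5.png");print(ctrl.get_obs()["joint_vel"].round(3) if hasattr(ctrl.get_obs()["joint_vel"],'round') else ctrl.get_obs()["joint_vel"])
E
```

```text
time_s: 9.83
ee_pos: [0.5148, 0.0301, 0.2483]
eef_rot: [-3.142, -0.0, 3.092]
force: [-4.6, 0.8, 1.7]
grip_width: 0.0257
grip_force: 30.0
[ 0.     0.001  0.001 -0.001  0.    -0.   ]
```

View pics/s5.png

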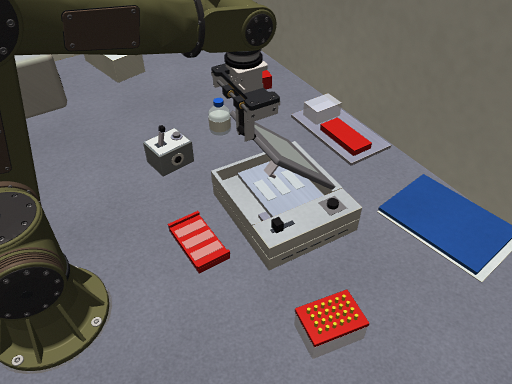

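The picture shows the cover held about half open by the tab at pixel (248,130). The lever is up at (161,130), and the tip box, flask and rack are where they stood.

```bash
python3 -c "
from station import ctrl
print(ctrl.hand_in())"
```

```text
the job is handed in; nothing more can be done
None
```

I handed the job in with the trip lever tested and back up, and the cover held by its tab at about 0.76 rad (44°, estimated from the tool pose); the tug showed the cover was free, so I left the release slide alone, and the tip box, flask and slide rack look unmoved (no verdict was returned).

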